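Switch off the label printer and hold its roll guides open for a new roll

TASK

I am about to put a new roll in the label printer whose lid stands open. Switch it off first: press the round power button on its front panel fully down and let it come back up, without pressing the small oblong feed button next to it; then pull the sprung roll guide on the side of the masking tape outward, away from the other guide, until its pointer stands over the tape. Finish while holding it there, still and without letting go, so that I can drop the roll in, and leave the other things on the table where they are.

Things in the scene. Friction and masses are not known exactly. Their poses are not given: they have to be found in the camera images.
- printer: grey desktop label printer, fixed on the table, 270 mm deep (its x), 215 mm wide (its y), rim of the lower shell 80 mm above the table. Origin on the table, 5 mm behind the middle of the shell (which spans x -140 to +130 mm); x points from the front panel (flat, 80 mm high, x -140 to -85 mm, with the two buttons) to the hinged back, z up. Then come the platen roller, a deck and the roll bay
- lid_hinge (a point): middle of the lid's hinge, on the back rim of the printer (its x = 130 mm, 80 mm above the table). The lid, 215 mm wide, stands open and does not move: from here it leans back 20 degrees from upright, up to 270 mm above the table, and lies wholly behind this line
- deck (a point): middle of the flat deck (35 mm along the printer's x, full width, 80 mm above the table) with the width scale and the tape. Behind it lies the open roll bay (printer's x -30 to +118 mm, floor 25 mm above the table) with the two roll guides
- power_button (a joint): travel of the power button in m: 0 up, 0.005 fully down (about 5 N; it springs back)
- power_button_top (a point): centre of the top of the power button, the larger, round, white one of the two buttons, 26 mm across; its top stands 9 mm above the panel. It moves straight down when pressed
- feed_button (a joint): travel of the feed button in m: 0 up, 0.003 fully down (about 3 N)
- feed_button_top (a point): centre of the top of the feed button, the small oblong white one, 9 x 18 mm, 5 mm proud of the panel, 67 mm from the power button along the printer's +y. Not to be pressed
- near_guide: roll guide on the +y side, by the tape: upright black arm 10 mm thick (y), 50 mm wide (x). Origin at its foot, 25 mm above the table, mid thickness. It slides along the printer's +y (outward) by up to 33 mm; springs pull it back inward: about 4 N at rest, growing by 120 N/m (7 N at 25 mm). A hub (24 mm across, 9 mm long, top 100 mm above the table) juts from its inner face
- near_guide_grip (a point): middle of the top edge of that guide's ear (34 mm along x, 10 mm thick, top 131 mm above the table, 51 mm above the rim): where to pinch or push it, from above. Down to the hub, 31 mm lower, its faces are plain. Along the printer's y it is free above the rim: 46 mm to the other guide at rest, nothing outward
- near_guide_pointer (a point): tip of that guide's thin pointer, 2.5 mm wide, which reaches forward over the deck, 4 mm above it; it moves with the guide
- far_guide: the matching guide on the printer's -y side, the mirror image, 46 mm away (inner face to inner face) at rest. The two are geared together: as one is moved outward the other moves outward by as much
- tape_mark: strip of masking tape stuck across the deck, 12 mm wide (its y) and 30 mm long (its x); origin in its middle; axes parallel to the printer's. It lies 14 to 28 mm outward of the pointer's rest position. The pointer is over the tape when it is within 6 mm of the origin along y
- spare_roll: new label roll standing on end, 100 mm across, 102 mm tall, core hole 25 mm; origin under its centre. Leave alone
- mug: white mug, 80 mm across, 95 mm tall; origin under its centre. Leave alone
- remote: black remote control, 170 x 44 x 18 mm; origin under its centre. Leave alone
- pliers: pliers lying flat, 190 mm long, 16 mm high; origin near the middle. Leave alone
- packing_tape: roll of clear packing tape lying flat, 100 mm across, 48 mm high; origin under its centre. Leave alone
- bottle: blue bottle, 60 mm across, 150 mm tall; origin under its centre. Leave alone
- note_pad: pad of sticky notes, 76 x 76 x 14 mm; origin under its centre. Leave alone

How it is judged:
By the outcome, as a careful person would: the job done as asked, in the order asked, and still so for the second after the job is handed in, while the arm keeps its last pose, push and grip.
It also fails if it takes over 45 s, if anything falls off the work surface, if the arm or the gripper's body presses on something with over 40 N, if the wrist force passes 120 N, or if a joint passes its speed limit or range.

ROBOT

A 6-joint arm with a two-finger parallel gripper is mounted at the origin on the work surface. World frame = base frame: x ahead of the robot, y to its left, z up, the work surface at z = 0. Lengths are in mm, angles in rad, forces in N, time in s.
With the tool pointing down it reaches from about 375 to 975 mm from the base axis. Payload 3.8 kg.
Tool frame: the origin (TCP) lies at the very end of the fingers, on their centre line; the grasp point (between the pads) lies 19 mm behind it; z points along the fingers, y is the line along which they close (so a half turn about z gives the same grasp; the last joint's range is limited). The gripper opens to 85 mm and grips with 20 to 120 N. Pads are 22 mm wide; open, the fingers measure 114 mm over their backs; the gripper's body (76 mm by 85 mm) begins 54 mm behind the grasp point. The pads swing forward as they close: fully open they stand 13 mm farther back than shut.
Start: joints at [1.101, 0.264, 1.604, -0, 1.274, -0.037], TCP at [283.102, 612.757, 231.28] pointing down, gripper open.
Joint ranges: [-2.63, 2.63], [-0.94, 2.18], [0.31, 2.57], [-1.31, 4.45], [0, 2.66], [-2.55, 2.55]. Speed limits (rad/s): [2.57, 2.57, 3.14, 3.14, 3.14, 3.14].

INTERFACE

Orientations are given as a unit quaternion [w, x, y, z].
In Python, from cell import bot gives the robot as it stands. The module is installed in compiled form; this text tells all that it offers.
- The arm moves only by the tool servo_tool, never from a script. Its argument "steps" is a list of rows, each a list of 6 numbers: the shift along the tool's x, y, z each as a share of 0.15 m, from -1 to 1, then the turn, a rotation vector about the tool's x, y, z each as a share of 90 degrees, from -1 to 1. A call has 1 to 12 rows; each row is the pose to reach, as a shift and turn from the pose commanded when the call began, along the tool's axes at that moment; what a row does not reach only later rows make up. A row lasts 1/8 s, in which the tool goes at most 62.5 mm and 10.7 degrees, less where a joint would pass 70% of its speed; a pose out of reach is approached as far as the arm can. A call with a number of a shift or a turn outside -1 to 1 is refused whole. A call with a gripper value outside its range is refused whole. "jaw" is the opening, from -1 (shut) to 1 (fully open), set as the call begins (left out, the last holds). The fingers move at their own pace and stop on an object; "newtons" is the grip in N (left out, the last holds). Time passes only in rows, so rows that repeat a pose let the fingers close. It gives the time, the measured TCP pose, the force, the opening and the grip force at its end, in the units of the state.
- bot.observe(): the state, without advancing time (a new reading comes with each control period).
- bot.read_camera(name): name is "scene" or "top"; returns (picture, depth): 384x512x3 uint8, red, green, blue; 384x512 float32, mm along the optical axis (not along the pixel's ray), 0 where there is no reading.
- bot.camera_model(name): a dict with "fx", "fy", "cx", "cy" (pixels), "k1" (the pictures are not rectified: a ray, as slopes to the right and down, at radius r is drawn at 1 + k1 r^2 times it, then the intrinsics apply), "rvec" (rotation vector, rad) and "tvec" (3), from world to camera coordinates, as OpenCV has them. Camera axes: x right, y down, z forward; pixel columns grow to the right and rows downward; lengths in mm; the calibration is good to about 2 mm. A picture is of the moment at which its call begins. camera_model takes no time and is no camera call.
- bot.hand_in(): hands the job in; it is judged then, once.
The state is a dict: "t": time; "joints": joint angles; "dq": joint speeds; "tau": joint torques, N m; "tool_pos": TCP position; "tcp_rot": TCP orientation; "ft_force": force on the tool from outside, world axes, zero at the start; "moment": the same for the moment, N m; "width": finger opening in mm; "grip_force": force on a finger pad.
Only numpy, scipy, OpenCV 4.12 (cv2) and the standard library are available. Lean on these libraries where they do the work, as an engineer would, in place of code of your own. Each camera call takes 0.05 s, during which the arm holds its last target. There are 200 camera calls.

## Working session

There is one attempt and no reset: what is moved stays moved. The work goes in short steps, Python scripts to look and compute and a tool call to move; the robot and the scene stay as the last step left them, time stands still between calls to the robot, and variables do not carry over. Pictures are saved under pics/ and viewed, at most 10 in all, crops included, and the job is handed in when it is done.

Besides the shell and the picture viewer there is one more tool, called after "Call:" as name([rows], argument=value, ...), one row to a line, values as JSON. servo_tool: Moves the arm, as the interface text tells. Shift numbers are shares of 0.15 m and turn numbers shares of 90 degrees, none past 1 either way. Its arguments: {"type":"object","properties":{"steps":{"type":"array"},"jaw":{"type":"number"},"newtons":{"type":"number"}},"required":["steps"]}

```bash
mkdir -p pics; cat > h.py <<'E'
import numpy as np, cv2
from cell import bot
def save(n):
    im,d=bot.read_camera(n); np.save(f'{n}_d.npy',d); np.save(f'{n}_i.npy',im)
    return im,d
def pt(n,u,v,d=None,r=1,z=None):
    m=bot.camera_model(n); R=cv2.Rodrigues(np.array(m['rvec'],float))[0]; t=np.array(m['tvec'],float)
    p=np.array([(u-m['cx'])/m['fx'],(v-m['cy'])/m['fy']]); q=p.copy()
    for _ in range(20): q=p/(1+m['k1']*(q@q))
    ray=np.array([q[0],q[1],1])
    o=-R.T@t; w=R.T@ray
    if z is not None: return o+w*(z-o[2])/w[2]
    D=d[int(v)-r:int(v)+r+1,int(u)-r:int(u)+r+1]; D=np.median(D[D>0])
    return R.T@(ray*D-t)
E
python3 - <<'E'
from h import *
for n in('scene','top'):
    im,d=save(n); cv2.imwrite(f'pics/{n}0.png',cv2.resize(im[...,::-1],(800,600),interpolation=cv2.INTER_CUBIC)); print(bot.camera_model(n))
print(bot.observe())
E
```

```text
{'fx': 350.4383143702405, 'fy': 350.4383143702405, 'cx': 254.93025105803386, 'cy': 197.07600641229732, 'k1': -0.05575383599154644, 'rvec': array([ 1.45590143,  2.27798369, -0.72361556]), 'tvec': array([ 283.77056106, -318.44668254, 1247.12566466])}
{'fx': 418.53316691007996, 'fy': 418.53316691007996, 'cx': 258.5085979880077, 'cy': 186.10920097125978, 'k1': -0.12165066905981442, 'rvec': array([ 2.17895487, -2.20178631,  0.07787257]), 'tvec': array([-55.30779968, 555.56142886, 942.95263281])}
{'t': 0.1, 'joints': array([ 1.10109972e+00,  2.64656196e-01,  1.60524619e+00, -2.61668440e-05,
        1.27371894e+00, -3.68755742e-02]), 'dq': array([-0.00021557, -0.00161516, -0.00168713,  0.00065333,  0.00201359,
       -0.00119668]), 'tau': array([ 3.13599576e-04, -5.16707540e+01, -3.68588769e+01, -2.12274426e-05,
        6.27523448e-03,  4.05261130e-05]), 'tool_pos': array([282.80875997, 612.16044749, 230.09637748]), 'tcp_rot': array([-2.42071684e-04,  2.14721392e-01,  9.76674815e-01, -9.85107217e-04]), 'ft_force': array([-0.68889382, -1.50417908, -0.9517724 ]), 'moment': array([-0.03965712,  0.02755539, -0.04566234]), 'grip_force': 0.0, 'width': 85.40844760578554}
```

View pics/top0.png

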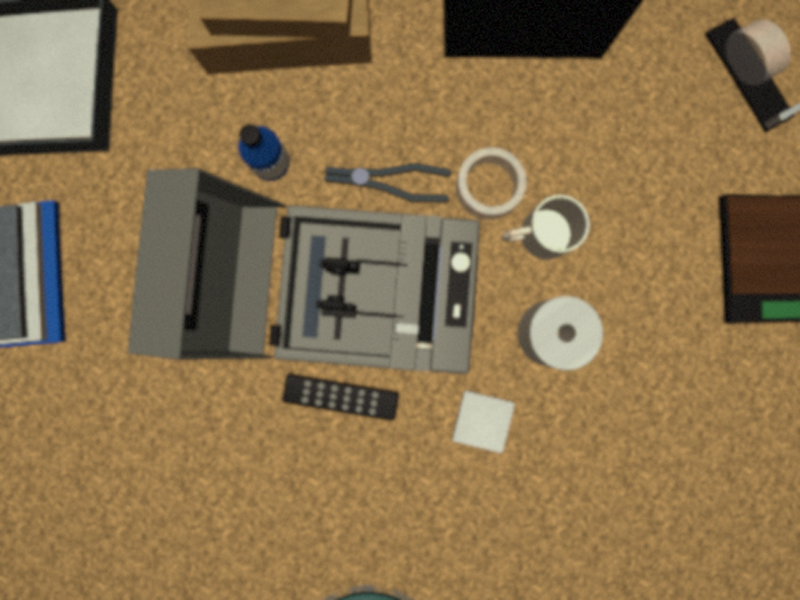

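View pics/scene0.png

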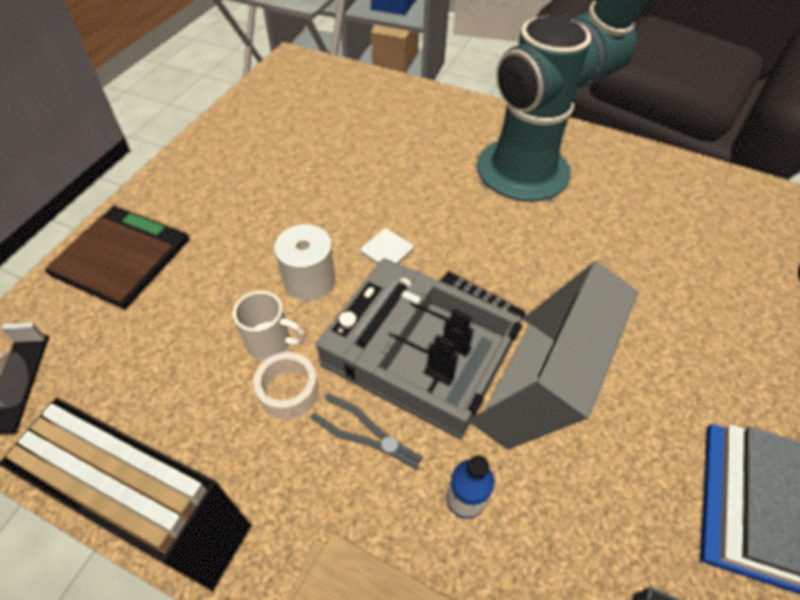

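The top view shows the power button at about (460,262), the feed button at (457,311), the tape at (407,328) and the near guide at (337,307), all in 800 px scale. The bay is on the robot's left and the near guide is on the robot's side.

```bash
python3 - <<'E'
from h import *
im=np.load('top_i.npy'); c=im[125:245,165:325,::-1]; cv2.imwrite('pics/c1.png',cv2.resize(c,(800,600),interpolation=cv2.INTER_CUBIC))
im=np.load('scene_i.npy'); c=im[160:280,195:355,::-1]; cv2.imwrite('pics/c2.png',cv2.resize(c,(800,600),interpolation=cv2.INTER_CUBIC))
E
```

```text
(no output)
```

View pics/c1.png

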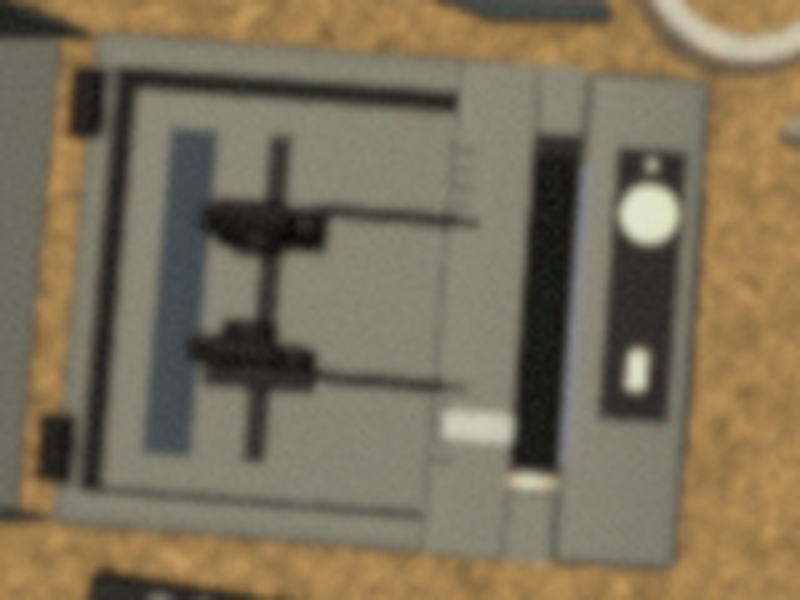

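View pics/c2.png

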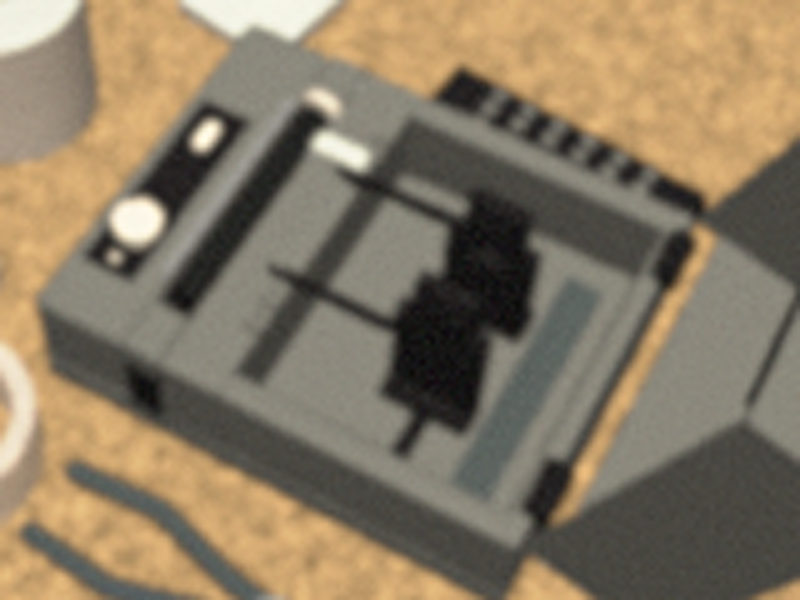

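Crop 1 (5x) shows the power button at (650,214), the feed button at (637,371), the tape at (478,426), the near pointer tip at (463,387), the near guide around (250,362) and the shell corners at (708,83), (672,567), (97,40) and (57,520). Crop 2 agrees with this.

```bash
python3 - <<'E'
from h import *
np.set_printoptions(precision=1,suppress=True)
d=np.load('top_d.npy')
P=lambda u,v,z:pt('top',165+u/5-.4,125+v/5-.4,z=z)
A=[P(708,83,80),P(672,567,80),P(97,40,80),P(57,520,80)]
for n,a in zip('FL FR BL BR'.split(),A): print(n,a)
for n,u,v,z in(('pow',650,214,89),('feed',637,371,85),('tape',478,426,80),('ptr',463,387,84),('fptr',477,222,84)):
    a=P(u,v,z); print(n,a,'depth pt',pt('top',165+u/5-.4,125+v/5-.4,d))
ex=(P(97,40,80)-P(708,83,80)+P(57,520,80)-P(672,567,80)); ey=A[1]-A[0]+A[3]-A[2]
print(np.degrees(np.arctan2(ex[1],ex[0])),np.degrees(np.arctan2(ey[1],ey[0])))
# printer frame from fit
ang=np.radians((np.degrees(np.arctan2(ex[1],ex[0]))+np.degrees(np.arctan2(ey[1],ey[0]))+90)/2) 
print(np.degrees(ang))
for n in('top','scene'):
    d=np.load(n+'_d.npy'); Q=[]
    for v in range(100,280):
        for u in range(165,355):
            if d[v,u]>0:
                q=pt(n,u,v,d,r=0)
                if 112<q[2]<150: Q.append([*q,u,v])
    Q=np.array(Q); C=np.mean(A,axis=0)
    Q=Q[np.linalg.norm(Q[:,:2]-C[:2],axis=1)<90]
    c,s=np.cos(ang),np.sin(ang); o=C[:2]+5*np.array([c,s])
    px=(Q[:,0]-o[0])*c+(Q[:,1]-o[1])*s; py=-(Q[:,0]-o[0])*s+(Q[:,1]-o[1])*c
    print(n,'origin',o,len(Q))
    for m in(py>0,py<0):
        if m.any(): print(np.percentile(px[m],[2,50,98]),np.percentile(py[m],[2,50,98]),np.percentile(Q[m,2],[5,50,95]),Q[m,:3].mean(0))
E
```

```text
FL [ 647.6 -165.4   80. ]
FR [ 438.7 -146.2   80. ]
BL [669.4 100.4  80. ]
BR [461.3 117.3  80. ]
pow [ 589.6 -138.3   89. ] depth pt [ 589.6 -138.3   89.3]
feed [ 522.7 -132.    85. ] depth pt [ 522.7 -132.    84.7]
tape [500.  -63.8  80. ] depth pt [500.  -63.8  80.8]
ptr [516.7 -57.6  84. ] depth pt [516.8 -57.6  80.4]
fptr [587.4 -64.3  84. ] depth pt [587.7 -64.3  81.6]
85.20750846875988 175.04842982623117
175.12796914749552Traceback (most recent call last):
  File "<stdin>", line 19, in <module>
  File "h.py", line 7, in pt
    m=bot.camera_model(n); R=cv2.Rodrigues(np.array(m['rvec'],float))[0]; t=np.array(m['tvec'],float)
ValueError: time passes only in moves, steps and waits
```

```bash
sed -i 's/^from cell import bot/from cell import bot\nimport functools\ncm=functools.lru_cache(bot.camera_model)/; s/m=bot.camera_model(n)/m=cm(n)/' h.py; cat > ear.py <<'E'
from h import *
np.set_printoptions(precision=1,suppress=True)
ang=np.radians(85.13); c,s=np.cos(ang),np.sin(ang); 
C=np.mean([[647.6,-165.4],[438.7,-146.2],[669.4,100.4],[461.3,117.3]],axis=0); o=C+5*np.array([c,s])
def loc(q): return np.array([(q[0]-o[0])*c+(q[1]-o[1])*s,-(q[0]-o[0])*s+(q[1]-o[1])*c])
def wor(x,y): return o+[x*c-y*s,x*s+y*c]
E
python3 - <<'E'
from ear import *
print('o',o)
for n,q in dict(pow=(589.6,-138.3),feed=(522.7,-132),tape=(500,-63.8),ptr=(516.7,-57.6),fptr=(587.4,-64.3)).items(): print(n,loc(q))
for n in('top','scene'):
    d=np.load(n+'_d.npy'); Q=[]
    for v in range(100,280):
        for u in range(165,355):
            if d[v,u]>0:
                q=pt(n,u,v,d,r=0)
                l=loc(q)
                if 112<q[2]<150 and abs(l[0])<100 and abs(l[1])<90: Q.append([*l,q[2],*q[:2]])
    Q=np.array(Q);print(n,len(Q))
    T=Q[Q[:,2]>126]
    for m in(T[:,1]>5,T[:,1]<-5):
        if m.any(): print(m.sum(),np.percentile(T[m,0],[2,50,98]),np.percentile(T[m,1],[2,50,98]),np.percentile(T[m,2],[5,50,95]),T[m,3:].mean(0))
E
```

```text
o [554.7 -18.5]
pow [-116.4  -45. ]
feed [-115.8   22.2]
tape [-49.8  50.6]
ptr [-42.2  34.5]
fptr [-42.9 -36.5]
top 195
87 [34.1 50.6 66.4] [22.7 28.1 33.2] [127.4 130.1 133.5] [530.9  34. ]
83 [34.5 50.6 65.3] [-32.8 -27.4 -22.7] [126.6 130.2 133.5] [586.4  28.9]
scene 198
53 [36.2 51.4 67.5] [20.7 24.7 31. ] [126.4 129.3 131.6] [533.7  35.3]
56 [36.4 51.5 67.1] [-35.  -31.1 -25.6] [126.3 129.5 131.8] [589.6  30.3]
```

Call:
servo_tool([
  [-0.3,-0.3,-0.4,0,0,0],
  [-1,-1,-0.8,0,0,0],
  [-1,-1,-0.8,0,0,0],
  [-1,-1,-0.8,0,0,0],
  [-1,-1,-0.8,0,0,0],
  [-1,-1,-0.8,0,0,0],
], jaw=-1, newtons=40)

```text
t: 0.85
tool_pos: [356.1, 413.7, 350.7]
tcp_rot: [-0.0, 0.215, 0.977, 0.0]
ft_force: [-0.2, 0.5, -1.0]
width: 0.1
grip_force: 0.0
```

Call:
servo_tool([
  [-1,-1,0,0,0,0],
  [-1,-1,0,0,0,0],
  [-1,-1,0,0,0,0],
  [-1,-1,0,0,0,0],
  [-1,-1,0,0,0,0],
])

```text
t: 1.48
tool_pos: [429.6, 214.3, 349.6]
tcp_rot: [-0.001, 0.215, 0.977, -0.001]
ft_force: [-0.1, -0.4, 0.2]
width: 0.0
grip_force: 0.0
```

Call:
servo_tool([
  [-1,-1,0,0,0,0],
  [-1,-1,0,0,0,0],
  [-1,-1,0,0,0,0],
  [-1,-1,0,0,0,0],
  [-1,-1,0,0,0,0],
])

```text
t: 2.1
tool_pos: [503.4, 16.0, 349.9]
tcp_rot: [-0.001, 0.215, 0.977, 0.0]
ft_force: [0.3, 1.3, -0.5]
width: -0.1
grip_force: 0.0
```

Call:
servo_tool([
  [-0.9,-0.7,0,0,0,0.778],
  [-0.9,-0.7,0,0,0,0.778],
  [-0.9,-0.7,0,0,0,0.778],
  [-0.9,-0.7,0,0,0,0.778],
  [-0.9,-0.7,0,0,0,0.778],
  [-0.9,-0.7,0,0,0,0.778],
  [-0.9,-0.7,0,0,0,0.778],
  [-0.9,-0.7,0,0,0,0.778],
  [-0.9,-0.7,0,0,0,0.778],
  [-0.9,-0.7,0,0,0,0.778],
])

```text
t: 3.35
tool_pos: [581.5, -135.6, 351.1]
tcp_rot: [-0.0, 0.736, 0.677, 0.0]
ft_force: [-0.1, -0.2, 1.0]
width: 0.2
grip_force: 0.0
```

Call:
servo_tool([
  [-0.013,0.055,0.4,0,0,0],
  [-0.013,0.055,0.8,0,0,0],
  [-0.013,0.055,1,0,0,0],
  [-0.013,0.055,1,0,0,0],
])

```text
t: 3.85
tool_pos: [587.0, -138.3, 197.6]
tcp_rot: [-0.003, 0.736, 0.677, -0.002]
ft_force: [0.1, -0.5, 0.5]
width: -0.0
grip_force: 0.0
```

Call:
servo_tool([
  [0,0,0.3,0,0,0],
  [0,0,0.5,0,0,0],
  [0,0,0.65,0,0,0],
  [0,0,0.65,0,0,0],
  [0,0,0.65,0,0,0],
])

```text
t: 4.47
tool_pos: [591.3, -139.6, 106.4]
tcp_rot: [0.002, 0.736, 0.677, 0.001]
ft_force: [1.5, -0.6, -0.4]
width: -0.2
grip_force: 0.0
```

Call:
servo_tool([
  [0,0,0.05,0,0,0],
  [0,0,0.09,0,0,0],
  [0,0,0.09,0,0,0],
  [0,0,0.09,0,0,0],
])

```text
t: 4.97
tool_pos: [589.4, -139.0, 90.2]
tcp_rot: [-0.0, 0.736, 0.677, -0.0]
ft_force: [-0.2, -0.2, -0.6]
width: 0.2
grip_force: 0.0
```

Call:
servo_tool([
  [0,0,0.015,0,0,0],
  [0,0,0.03,0,0,0],
  [0,0,0.03,0,0,0],
  [0,0,0.03,0,0,0],
])

```text
t: 5.48
tool_pos: [589.8, -139.2, 86.2]
tcp_rot: [0.0, 0.736, 0.677, 0.0]
ft_force: [-0.7, 0.5, 2.2]
width: 0.1
grip_force: 1.6
```

Contact with the button is made at z≈86 with about 2 N.

Call:
servo_tool([
  [0,0,0.01,0,0,0],
  [0,0,0.02,0,0,0],
  [0,0,0.02,0,0,0],
  [0,0,0.02,0,0,0],
])

```text
t: 5.98
tool_pos: [589.9, -139.2, 84.0]
tcp_rot: [0.0, 0.736, 0.677, 0.0]
ft_force: [-1.9, -0.5, 8.5]
width: -0.1
grip_force: 4.6
```

Call:
servo_tool([
  [0,0,0.01,0,0,0],
  [0,0,0.01,0,0,0],
  [0,0,0.01,0,0,0],
])

```text
t: 6.35
tool_pos: [590.0, -139.2, 83.9]
tcp_rot: [0.0, 0.736, 0.677, 0.0]
ft_force: [-4.7, 0.9, 16.2]
width: -0.2
grip_force: 8.1
```

Call:
servo_tool([
  [0,0,-0.1,0,0,0],
  [0,0,-0.4,0,0,0],
  [0,0,-0.72,0,0,0],
  [0,0,-0.72,0,0,0],
  [0,0,-0.72,0,0,0],
])

```text
t: 6.98
tool_pos: [588.9, -138.9, 188.6]
tcp_rot: [-0.0, 0.736, 0.677, -0.0]
ft_force: [0.1, 1.1, -1.5]
width: 0.2
grip_force: 0.0
```

```bash
python3 - <<'E'
from h import *
im,d=save('scene'); c=im[160:280,195:355,::-1]; cv2.imwrite('pics/c3.png',cv2.resize(c,(800,600),interpolation=cv2.INTER_CUBIC))
E
```

```text
(no output)
```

View pics/c3.png

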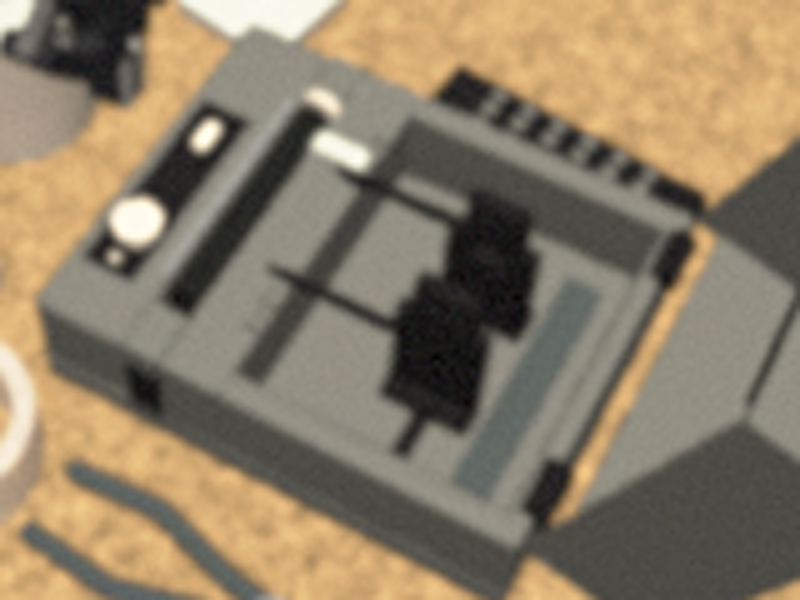

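Call:
servo_tool([
  [0.3,-0.15,0,0,0,0],
  [0.7,-0.35,0,0,0,0],
  [1,-0.48,0,0,0,0],
  [1,-0.48,0,0,0,0],
  [1,-0.48,0,0,0,0],
], jaw=-0.06)

```text
t: 7.65
tool_pos: [529.5, 16.4, 187.8]
tcp_rot: [-0.001, 0.736, 0.677, -0.001]
ft_force: [0.0, -0.4, 0.3]
width: 39.9
grip_force: 0.0
```

Call:
servo_tool([
  [0.12,0,0,0,0,0],
  [0.12,0,0,0,0,0],
  [0.12,0,0,0,0,0],
  [0.12,0,0,0,0,0],
])

```text
t: 8.15
tool_pos: [531.9, 34.0, 189.3]
tcp_rot: [0.0, 0.736, 0.677, -0.0]
ft_force: [-0.9, -0.5, -0.0]
width: 40.2
grip_force: 0.0
```

The power button is back up at (137,220), as before, and the guides have not moved. Next I descend over the ear.

Call:
servo_tool([
  [0,0,0.2,0,0,0],
  [0,0,0.35,0,0,0],
  [0,0,0.45,0,0,0],
  [0,0,0.55,0,0,0],
  [0,0,0.55,0,0,0],
  [0,0,0.55,0,0,0],
])

```text
t: 8.9
tool_pos: [532.4, 34.4, 107.4]
tcp_rot: [0.0, 0.736, 0.677, 0.0]
ft_force: [-0.5, 0.2, 0.5]
width: 40.1
grip_force: 0.0
```

Call:
servo_tool([
  [0,0,0,0,0,0],
  [0,0,0,0,0,0],
  [0,0,0,0,0,0],
  [0,0,0,0,0,0],
  [0,0,0,0,0,0],
], jaw=-1, newtons=40)

```text
t: 9.52
tool_pos: [531.3, 34.5, 107.8]
tcp_rot: [-0.0, 0.736, 0.677, -0.0]
ft_force: [-4.0, 0.2, 4.8]
width: 9.2
grip_force: 41.8
```

Call:
servo_tool([
  [0,-0.03,0,0,0,0],
  [0,-0.06,0,0,0,0],
  [0,-0.09,0,0,0,0],
  [0,-0.11,0,0,0,0],
  [0,-0.11,0,0,0,0],
  [0,-0.11,0,0,0,0],
  [0,-0.11,0,0,0,0],
])

```text
t: 10.4
tool_pos: [517.4, 35.7, 107.8]
tcp_rot: [0.002, 0.736, 0.677, 0.002]
ft_force: [4.5, 0.1, -1.3]
width: 9.2
grip_force: 41.0
```

```bash
python3 - <<'E'
from ear import *
im,d=save('top'); c=im[165:225,210:290,::-1]; cv2.imwrite('pics/c4.png',cv2.resize(c,(800,600),interpolation=cv2.INTER_CUBIC))
im,d=save('scene'); c=im[160:220,225:305,::-1]; cv2.imwrite('pics/c5.png',cv2.resize(c,(800,600),interpolation=cv2.INTER_CUBIC))
print(loc(bot.observe()['tool_pos']))
E
```

```text
[50.9 41.8]
```

View pics/c4.png

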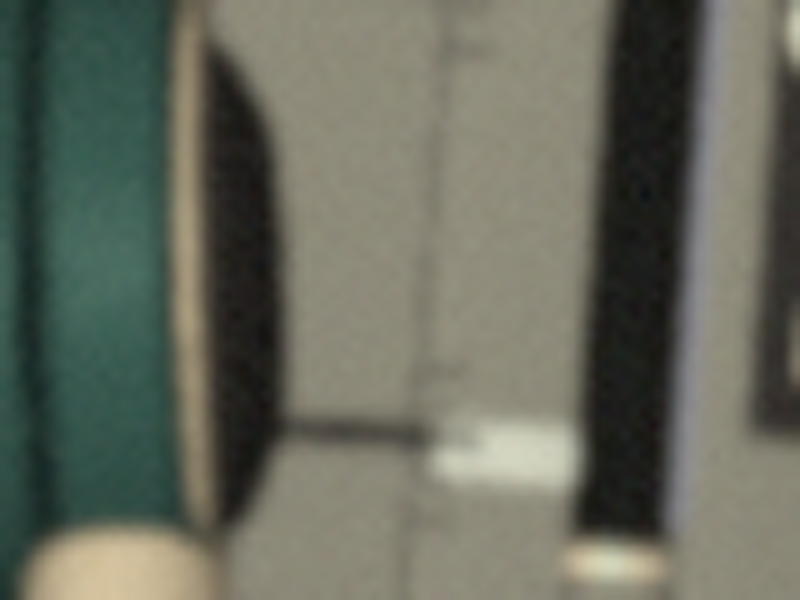

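View pics/c5.png

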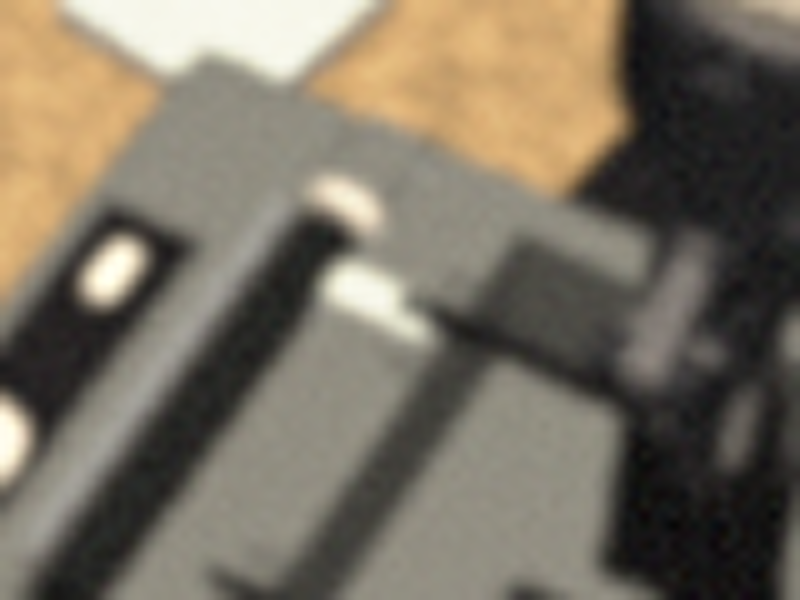

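The top crop shows the pointer tip at (475,437) and the tape centre at (507,453). The pointer is over the tape but about 3 mm inward of its middle.

```bash
python3 - <<'E'
from ear import *
for u,v,z in((475,437,84),(430,433,84),(507,453,80),(507,420,80),(507,486,80)): print(loc(pt('top',210+u/10-.45,165+v/10-.45,z=z)))
E
```

```text
[-42.8  47.9]
[-33.2  47.7]
[-49.9  50.7]
[-49.4  43.7]
[-50.5  57.8]
```

Call:
servo_tool([
  [0,-0.01,0,0,0,0],
  [0,-0.018,0,0,0,0],
  [0,-0.018,0,0,0,0],
  [0,-0.018,0,0,0,0],
  [0,-0.018,0,0,0,0],
  [0,-0.018,0,0,0,0],
  [0,-0.018,0,0,0,0],
  [0,-0.018,0,0,0,0],
])

```text
t: 11.5
tool_pos: [515.0, 36.0, 107.8]
tcp_rot: [0.002, 0.736, 0.677, 0.002]
ft_force: [5.6, 0.0, -1.6]
width: 9.0
grip_force: 40.9
```

```bash
python3 - <<'E'
from ear import *
im,d=save('top'); c=im[165:225,210:290,::-1]; cv2.imwrite('pics/c6.png',cv2.resize(c,(800,600),interpolation=cv2.INTER_CUBIC))
s=bot.observe(); print(loc(s['tool_pos']),s['width'],s['grip_force'],s['ft_force'])
E
```

```text
[50.9 44.2] 9.196390366079056 40.929585099220276 [ 5.9 -0.4 -1.3]
```

View pics/c6.png

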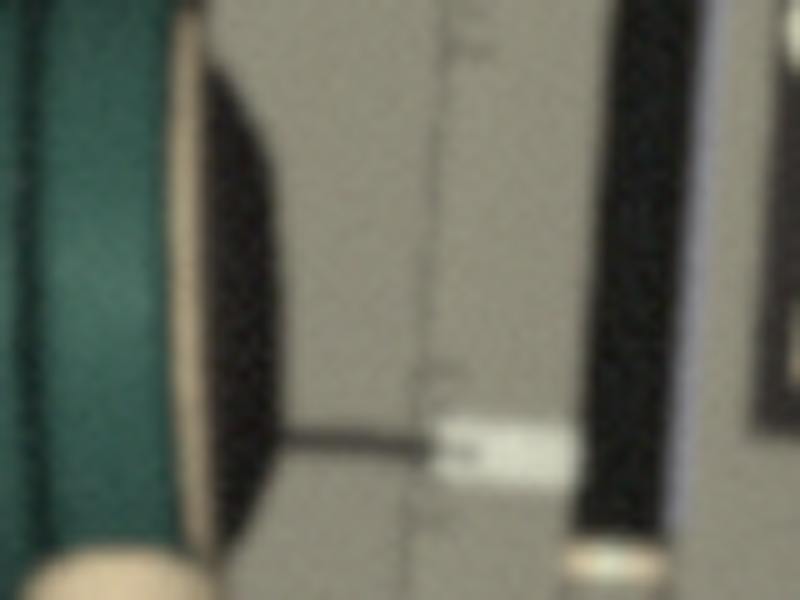

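The pointer tip, at (475,451), is now on the tape's centre line (507,453). The grip is firm and the arm is still.

```bash
python3 -c "
from cell import bot
print(bot.hand_in())"
```

```text
the job is handed in; nothing more can be done
None
```

I pressed the power button fully down and it came back up, with the feed button untouched. I then pulled the roll guide outward, and the arm is holding its pointer still over the middle of the tape; the job is handed in.

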